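Move the row from the glass shelf to the wooden rack in reverse order

TASK

Clear the narrow glass shelf: move the charger, the incense holder, the flashlight and the earbud case to the wooden rack in reverse order, so that the thing now at the left end of the shelf (seen from the robot) goes to the right-end bay of the rack, the next one to the bay beside it, and so on to the left end. Set each one upright in the middle of its own bay, without toppling any of them on the way.

Things in the scene. Friction and masses are not known exactly. Their poses are not given: they have to be found in the camera images.
- charger: Portable charger, a matte black slab with rounded edges standing on its narrow side: 26 mm thick (x), 54 mm wide (y), 64 mm tall (z), about 150 g. Origin: centre of its underside, z up when it stands. Starts upright on its own cork pad, up to 6 mm off the pad's centre, turned up to 0.2 rad against the pad. 
- incense_holder: White ceramic incense holder: a squat upright cylinder, 48 mm in diameter and 36 mm tall, with a small nipple (16 mm across, 8 mm high) with a stick hole on its top, about 100 g. Origin: centre of its underside, z up when it stands. Starts upright on its own cork pad, up to 6 mm off the pad's centre, turned up to 0.2 rad against the pad. 
- flashlight: Small aluminium flashlight standing on its head: head 34 mm in diameter for the lowest 20 mm, then a tube of 26 mm diameter with dark rings up to 72 mm, about 90 g. Origin: centre of its underside, z up when it stands. Starts upright on its own cork pad, up to 6 mm off the pad's centre, turned up to 0.2 rad against the pad. 
- earbud_case: Purple plastic earbud case, a low pebble-like box with 9 mm rounded edges lying flat: 46 mm (x) by 56 mm (y), 28 mm tall, about 50 g. Origin: centre of its underside, z up when it stands. Starts upright on its own cork pad, up to 6 mm off the pad's centre, turned up to 0.2 rad against the pad. 
- pad_charger: Square cork pad, 70 x 70 x 3 mm, fixed on the glass shelf, the one on which the charger stands at the start; all four pads are alike. Its place on the shelf is drawn afresh. Origin: centre of its underside (30 mm above the table); same axes as the shelf.
- pad_incense_holder: Square cork pad, 70 x 70 x 3 mm, fixed on the glass shelf, the one on which the incense holder stands at the start; all four pads are alike. Its place on the shelf is drawn afresh. Origin: centre of its underside (30 mm above the table); same axes as the shelf.
- pad_flashlight: Square cork pad, 70 x 70 x 3 mm, fixed on the glass shelf, the one on which the flashlight stands at the start; all four pads are alike. Its place on the shelf is drawn afresh. Origin: centre of its underside (30 mm above the table); same axes as the shelf.
- pad_earbud_case: Square cork pad, 70 x 70 x 3 mm, fixed on the glass shelf, the one on which the earbud case stands at the start; all four pads are alike. Its place on the shelf is drawn afresh. Origin: centre of its underside (30 mm above the table); same axes as the shelf.
- glass_shelf: Narrow low glass shelf on short chrome feet, fixed: 94 mm deep (x), 316 mm long (y), top 30 mm above the table. Carries the cork pads in a row at y = +117, +39, -39, -117 mm, x = 0. Origin: centre of its footprint, table height. +x points away from the robot, +y to the robot's left, within 0.3 rad. Stands left or right of the robot.
- wooden_rack: Low wooden rack, fixed: board 94 mm deep (x), 316 mm long (y), 20 mm thick; five cross ribs (4 mm thick, 12 mm above the board) make four bays in a row, open at front and back, 74 mm between ribs, centres at y = +117, +39, -39, -117 mm, x = 0. Origin: centre of its footprint, table height. +x away from the robot, +y to its left, within 0.3 rad. On the other side than the shelf.

How it is judged:
By the outcome, as a careful person would: the job done as asked, in the order asked, and still so for the second after the job is handed in, with the robot touching nothing.
It also fails if it takes over 109 s, if anything falls off the work surface, if the arm or the gripper's body presses on something with over 40 N, if the wrist force passes 120 N, or if a joint passes its speed limit or range.

ROBOT

A 6-joint arm with a two-finger parallel gripper is mounted at the origin on the work surface. World frame = base frame: x ahead of the robot, y to its left, z up, the work surface at z = 0. Lengths are in m, angles in degrees, forces in N, time in s.
With the tool pointing down it reaches from about 0.375 to 0.9 m from the base axis. Payload 3.1 kg.
Tool frame: the origin (TCP) lies at the very end of the fingers, on their centre line; the grasp point (between the pads) lies 19 mm behind it; z points along the fingers, y is the direction in which the jaws open and shut (so a half turn about z gives the same grasp; the last joint's range is limited). The gripper opens to 87 mm and grips with 3 to 60 N. Pads are 19 mm wide; open, the fingers measure 117 mm over their backs; the gripper's body (75 mm by 190 mm) begins 51 mm behind the grasp point.
Start: joints at [-76.404, 30.224, 82.088, -0, 67.689, -10.227], TCP at [0.252, -0.572, 0.223] pointing down, gripper open.
Joint ranges: [-176.69, 176.69], [-43.24, 126.21], [12.49, 139.97], [-82, 262], [0, 151.66], [-163.58, 163.58]. Speed limits (degrees/s): [159.86, 159.86, 180, 180, 180, 180].

INTERFACE

Orientations are given as a 3x3 rotation matrix whose columns are the frame's x, y, z axes.
In Python, from rig import bot gives the robot as it stands. The module is installed in compiled form; this text tells all that it offers.
- The arm moves only by the tool play_rows, never from a script. Its argument "targets" is a list of rows, each a list of 7 numbers: the closure, from 0 (fully open) to 1 (shut), then the shift along the world's x, y, z in m, then the turn, a rotation vector about the world's x, y, z in rad. A call has 1 to 12 rows; each row shifts and turns the commanded pose from where the row before left it; what a row does not reach is not made up. A row lasts 1/8 s, in which the tool goes at most 62.5 mm and 10.7 degrees, less where a joint would pass 70% of its speed; a pose out of reach is approached as far as the arm can. A call with a gripper value outside its range is refused whole. The fingers move at their own pace and stop on an object; the grip force is fixed at half the most. Time passes only in rows, so rows that do not move let the fingers close. It gives the time, the measured TCP pose, the force and the opening at its end, in the units of the state.
- bot.read_state(): the state, without advancing time (a new reading comes with each control period).
- bot.capture(name): name is "scene" or "top" or "wrist"; returns the picture (480x640x3 uint8, blue, green, red); there is no depth.
- bot.get_calibration(name): a dict with "fx", "fy", "cx", "cy" (pixels), "k1" (the pictures are not rectified: a ray, as slopes to the right and down, at radius r is drawn at 1 + k1 r^2 times it, then the intrinsics apply), "R" (3x3) and "t" (3): a world point X has camera coordinates R X + t. Camera axes: x right, y down, z forward; pixel columns grow to the right and rows downward; lengths in m; the calibration is good to about 2 mm. A picture is of the moment at which its call begins: read the wrist's pose just before it. get_calibration takes no time and is no camera call; for the wrist camera it gives the pose at the moment of the call.
- bot.hand_in(): hands the job in, once; it reports no verdict.
The state is a dict: "time_s": time; "joint_positions": joint angles; "qvel": joint speeds; "tau": joint torques, N m; "position": TCP position; "tcp_rot": TCP orientation; "force": force on the tool from outside, world axes, zero at the start; "moment": the same for the moment, N m; "opening": opening from 0.0 (shut) to 1.0 (fully open).
Only numpy, scipy, OpenCV 4.12 (cv2) and the standard library are available. Lean on these libraries where they do the work, as an engineer would, in place of code of your own. Each camera call takes 0.05 s, during which the arm holds its last target. There are 200 camera calls.

## Working session

There is one attempt and no reset: what is moved stays moved. The work goes in short steps, Python scripts to look and compute and a tool call to move; the robot and the scene stay as the last step left them, time stands still between calls to the robot, and variables do not carry over. Pictures are saved under pics/ and viewed, about 12 in all and at most 16, crops included, and the job is handed in when it is done.

Besides the shell and the picture viewer there is one more tool, called after "Emit:" in YAML: its name, and indented under it one key for each argument. play_rows: Moves the arm, as the interface text tells. Its arguments: {"type":"object","properties":{"targets":{"type":"array","items":{"type":"array","items":{"type":"number"}}}},"required":["targets"]}

```bash
mkdir -p pics
cat > h.py <<'E'
import numpy as np, cv2
from rig import bot
def ray(c,u,v):
    x,y=(u-c["cx"])/c["fx"],(v-c["cy"])/c["fy"]
    X,Y=x,y
    for _ in range(20):
        s=1+c["k1"]*(X*X+Y*Y); X,Y=x/s,y/s
    R=np.array(c["R"]);t=np.array(c["t"])
    return -R.T@t, R.T@np.array([X,Y,1.])
def onz(c,u,v,z):
    o,d=ray(c,u,v); return (o+d*(z-o[2])/d[2])[:2]
def proj(c,P):
    p=np.array(c["R"])@np.array(P)+np.array(c["t"]);x,y=p[0]/p[2],p[1]/p[2];s=1+c["k1"]*(x*x+y*y)
    return c["fx"]*x*s+c["cx"],c["fy"]*y*s+c["cy"]
E
python3 - <<'E'
from h import *
for n in("scene","top"):
    cv2.imwrite(f"pics/{n}0.png",bot.capture(n)); c=bot.get_calibration(n); print(n,{k:np.round(v,3).tolist() for k,v in c.items()}, proj(c,[.5,0,0]),proj(c,[.5,.3,0]))
print(bot.read_state())
E
```

```text
scene {'fx': 467.635, 'fy': 467.635, 'cx': 323.703, 'cy': 238.542, 'k1': -0.091, 'R': [[-0.766, 0.643, 0.004], [0.481, 0.577, -0.66], [-0.426, -0.504, -0.751]], 't': [0.397, -0.219, 1.259]} (np.float64(330.04489817147993), np.float64(248.2273904097529)) (np.float64(430.96231697718156), np.float64(339.4442343213177))
top {'fx': 456.195, 'fy': 456.195, 'cx': 326.103, 'cy': 243.148, 'k1': 0.007, 'R': [[0.011, -1.0, -0.01], [-0.999, -0.01, -0.035], [0.035, 0.01, -0.999]], 't': [0.002, 0.502, 0.884]} (np.float64(329.7931065873252), np.float64(244.39737401951106)) (np.float64(178.46288171036224), np.float64(242.81954684343867))
{'time_s': 0.1, 'joint_positions': array([-7.64036853e+01,  3.02749716e+01,  8.21491663e+01,  1.41828774e-03,
        6.76877873e+01, -1.02291909e+01]), 'qvel': array([ 0.03069054, -0.16974709, -0.13209333, -0.06744464, -0.05332364,
       -0.00353205]), 'tau': array([-7.61899610e-04, -4.40985596e+01, -1.77150160e+01,  6.34347531e-02,
        5.33927442e-02, -4.35102629e-05]), 'position': array([ 0.25232927, -0.57108756,  0.22165451]), 'tcp_rot': array([[ 9.14783822e-01,  4.03943521e-01, -4.36960462e-04],
       [ 4.03943588e-01, -9.14781915e-01,  1.90410222e-03],
       [ 3.69426228e-04, -1.91834929e-03, -9.99998092e-01]]), 'force': array([-0.33622333, -0.02861937,  0.08098442]), 'moment': array([-0.00942494, -0.02939478, -0.04588423]), 'opening': 1.0014373725715875}
```

View pics/top0.png

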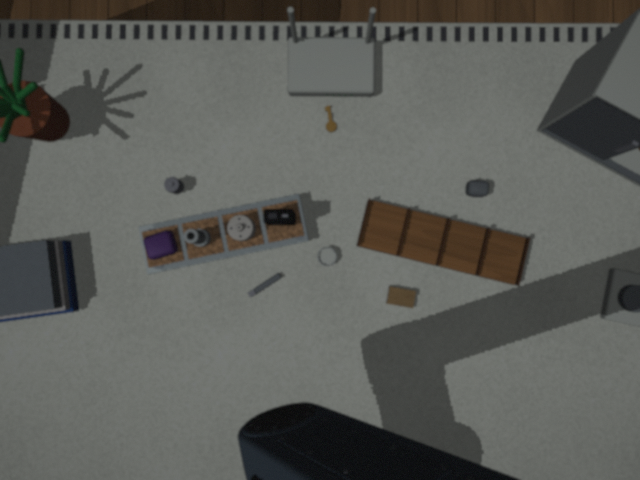

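View pics/scene0.png

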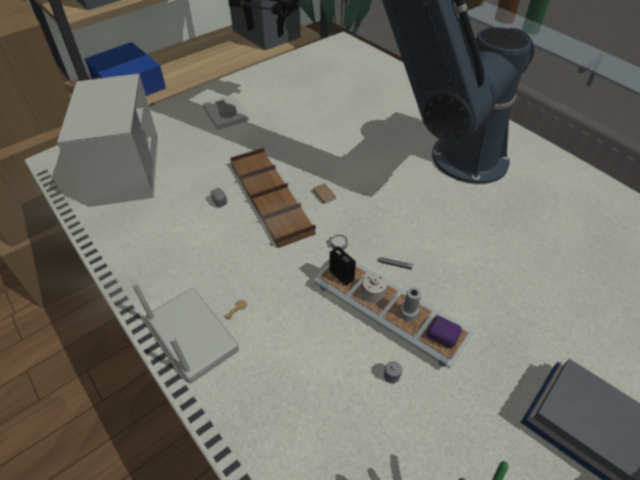

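The top view shows the shelf on the left, from left to right: earbud case (160,244), flashlight (195,236), incense holder (240,228) and charger (280,216). The rack is on the right, around (445,240). Next I'll measure the shelf and rack frames and go above the shelf.

Run:
```python
from h import *
im=cv2.imread("pics/top0.png");c=bot.get_calibration("top");hsv=cv2.cvtColor(im,cv2.COLOR_BGR2HSV)
for p in[(385,218),(270,235),(160,244),(230,215),(148,258),(300,200),(350,300)]: print(p,hsv[p[1],p[0]])
m=cv2.inRange(hsv,(3,90,30),(20,255,255))
n,l,s,ce=cv2.connectedComponentsWithStats(m)
for i in range(1,n):
    if s[i,4]>60:
        r=cv2.minAreaRect(np.argwhere(l==i)[:,::-1].astype(np.float32)); b=cv2.boxPoints(r)
        print(s[i],np.round(r[0]),[np.round(onz(c,*p,.03),3).tolist() for p in b], np.round(onz(c,*r[0],.03),4))
e=cv2.resize(im[180:300,130:550],None,fx=1.9,fy=1.9,interpolation=cv2.INTER_CUBIC)
cv2.imwrite("pics/t1.png",cv2.convertScaleAbs(e,alpha=1.6))
```

```text
(385, 218) [ 15 136  77]
(270, 235) [ 15 108  90]
(160, 244) [134 118  67]
(230, 215) [ 15 101  93]
(148, 258) [ 5 57 76]
(300, 200) [90 17 76]
(350, 300) [ 53   9 115]
[    0     0   640    23 12682] [320.  11.] [[0.969, 0.648], [0.976, -0.59], [0.933, -0.59], [0.926, 0.647]] [0.9525 0.0247]
[   9   87   58   53 1500] [ 42. 120.] [[0.711, 0.628], [0.805, 0.578], [0.756, 0.491], [0.663, 0.54]] [0.7336 0.5591]
[326 107  10  24 115] [331. 118.] [[0.764, 0.01], [0.765, -0.006], [0.72, -0.008], [0.719, 0.007]] [0.7421 0.0009]
[ 358  201  171   83 7752] [443. 242.] [[0.498, -0.053], [0.586, -0.074], [0.514, -0.379], [0.426, -0.357]] [ 0.5059 -0.2162]
[264 202  39  39 666] [283. 221.] [[0.568, 0.129], [0.582, 0.066], [0.518, 0.052], [0.504, 0.116]] [0.543  0.0908]
[227 210  36  39 377] [242. 229.] [[0.551, 0.206], [0.565, 0.143], [0.502, 0.129], [0.488, 0.192]] [0.5263 0.1675]
[184 218  39  40 683] [202. 237.] [[0.535, 0.283], [0.548, 0.219], [0.485, 0.205], [0.471, 0.269]] [0.5099 0.2442]
[144 227  35  15 117] [162. 231.] [[0.513, 0.357], [0.539, 0.353], [0.528, 0.287], [0.502, 0.291]] [0.5205 0.322 ]
[149 248  34  18 212] [166. 259.] [[0.465, 0.348], [0.49, 0.288], [0.471, 0.28], [0.446, 0.34]] [0.4678 0.3137]
[388 288  27  18 373] [401. 297.] [[0.391, -0.111], [0.419, -0.116], [0.412, -0.162], [0.384, -0.157]] [ 0.4014 -0.1365]
```

View pics/t1.png

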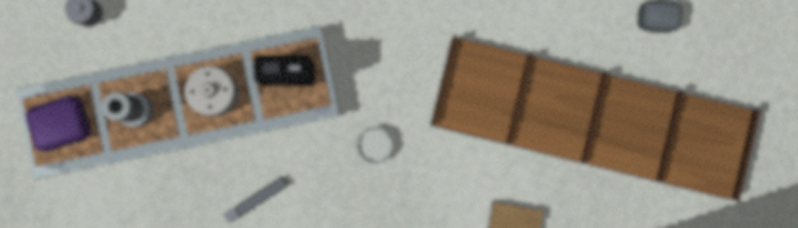

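Emit:
play_rows:
  targets:
    - [0,0.022,0.045,0.007,0,0,0.1]
    - [0,0.022,0.045,0.007,0,0,0.1]
    - [0,0.022,0.045,0.007,0,0,0.1]
    - [0,0.022,0.045,0.007,0,0,0.1]
    - [0,0.022,0.045,0.007,0,0,0.1]
    - [0,0.022,0.045,0.007,0,0,0.1]
    - [0,0.022,0.045,0.007,0,0,0.1]
    - [0,0.022,0.045,0.007,0,0,0.1]
    - [0,0.022,0.045,0.007,0,0,0.1]
    - [0,0.022,0.045,0.007,0,0,0.1]
    - [0,0.022,0.045,0.007,0,0,0.1]
    - [0,0.022,0.045,0.007,0,0,0.1]

```text
time_s: 1.6
position: [0.5167, -0.0301, 0.3065]
tcp_rot: [[-0.048, 0.999, -0.001], [0.999, 0.048, 0.0], [0.0, -0.001, -1.0]]
force: [0.1, -0.8, -0.3]
opening: 1.003
```

Emit:
play_rows:
  targets:
    - [0,0,0.04,0.01,0,0,0.028]
    - [0,0,0.04,0.01,0,0,0.028]
    - [0,0,0.04,0.01,0,0,0.028]
    - [0,0,0.04,0.01,0,0,0.028]
    - [0,0,0.04,0.01,0,0,0.028]
    - [0,0,0.036,0,0,0,0.025]
    - [0,0,0,0,0,0,0]

```text
time_s: 2.48
position: [0.5158, 0.2063, 0.3561]
tcp_rot: [[-0.212, 0.977, -0.001], [0.977, 0.212, 0.0], [0.0, -0.001, -1.0]]
force: [-0.8, 0.3, 0.8]
opening: 0.998
```

Run:
```python
from h import *
s=bot.read_state();c=bot.get_calibration("wrist");im=bot.capture("wrist");cv2.imwrite("pics/w1.png",im)
np.save("w1.npy",c,allow_pickle=True)
print(s["position"],s["tcp_rot"].round(3).tolist(),np.round(s["joint_positions"],1),{k:np.round(v,3).tolist() for k,v in c.items()})
print("cam",ray(c,0,0)[0])
```

```text
[0.51582096 0.20629484 0.3560928 ] [[-0.212, 0.977, -0.001], [0.977, 0.212, 0.0], [0.0, -0.001, -1.0]] [10.3 17.4 81.6  0.  81.1 -2. ] {'fx': 368.738, 'fy': 368.738, 'cx': 324.018, 'cy': 248.575, 'k1': -0.015, 'R': [[0.977, 0.213, -0.001], [0.204, -0.936, 0.286], [0.06, -0.279, -0.958]], 't': [-0.549, 0.016, 0.547]}
cam [0.50013925 0.28440195 0.51921189]
```

View pics/w1.png

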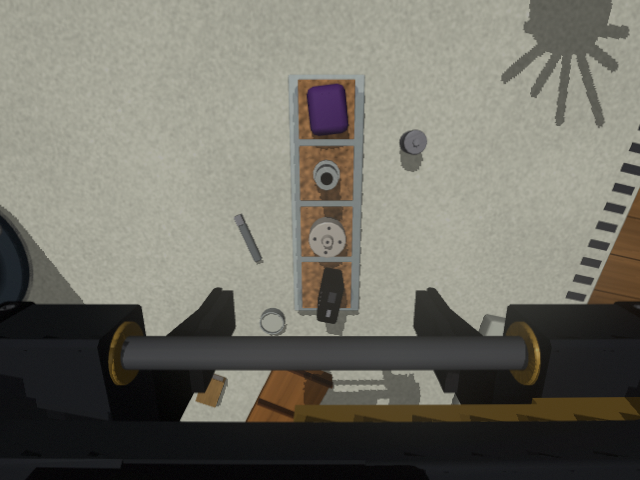

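Wrist view: the case is at (327,109), the flashlight top at (327,176), the holder at (327,239) and the charger at (330,295), which is turned. Next: masks and an enlarged crop.

Run:
```python
from h import *
im=cv2.imread("pics/w1.png");c=np.load("w1.npy",allow_pickle=True).item();hsv=cv2.cvtColor(im,cv2.COLOR_BGR2HSV)
def big(m,x0,y0,x1,y1):
    k=np.zeros_like(m);k[y0:y1,x0:x1]=m[y0:y1,x0:x1]
    return max(cv2.findContours(k,cv2.RETR_EXTERNAL,cv2.CHAIN_APPROX_NONE)[0],key=cv2.contourArea)
def rep(n,ct,z):
    w=np.array([onz(c,*p[0],z) for p in ct],np.float32); r=cv2.minAreaRect(w*1000); print(n,np.round(r,1) if 0 else r)
    return w
rep("ear",big(cv2.inRange(hsv,(120,60,20),(160,255,255)),290,70,370,140),.033+.017)
g=big(cv2.inRange(hsv,(0,0,90),(180,45,255)),300,212,352,262); w=rep("inc",g,.069); print(cv2.minEnclosingCircle(w))
rep("chg",big(cv2.inRange(hsv,(0,0,0),(180,255,48)),308,255,352,330),.097)
cv2.imwrite("pics/w1c.png",cv2.convertScaleAbs(cv2.rotate(cv2.resize(im[70:330,280:380],None,fx=3,fy=3,interpolation=cv2.INTER_CUBIC),cv2.ROTATE_90_CLOCKWISE),alpha=1.5))
```

```text
ear ((496.4908752441406, 317.854736328125), (45.223690032958984, 55.126529693603516), 18.879779815673828)
inc ((527.6172485351562, 165.36376953125), (65.6446304321289, 57.62935256958008), 12.296018600463867)
((0.5289674401283264, 0.15916948020458221), 0.03987973928451538)
chg ((546.8193969726562, 102.64443969726562), (27.9893798828125, 71.59180450439453), 1.0321884155273438)
```

View pics/w1c.png

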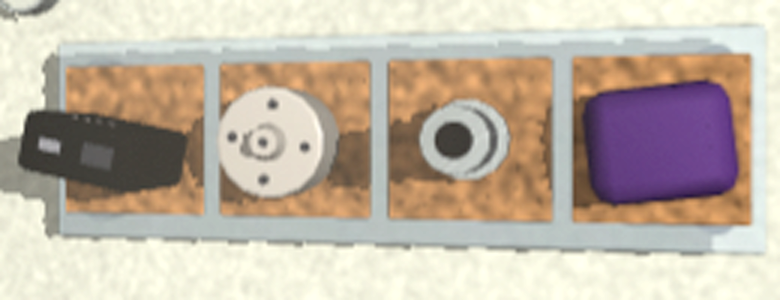

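Run:
```python
from h import *
c=np.load("w1.npy",allow_pickle=True).item();f=lambda X,Y,z:np.round(onz(c,280+Y/3,330-X/3,z),4)
print("inc",f(271,143,.069),"nip",f(263,142,.077),"fl",f(453,139,.105))
print("pads",[f((a+b)/2,140,.033) for a,b in((65,206),(220,371),(389,553),(572,751))])
im=cv2.imread("pics/top0.png");c=bot.get_calibration("top");hsv=cv2.cvtColor(im,cv2.COLOR_BGR2HSV)
k=np.zeros(im.shape[:2],np.uint8);m=cv2.inRange(hsv,(0,0,0),(180,255,40));k[200:232,260:302]=m[200:232,260:302]
w=np.array([onz(c,u,v,.097) for v,u in np.argwhere(k)],np.float32)*1000;print("chg top",cv2.minAreaRect(w))
```

```text
inc [0.5304 0.1656] nip [0.5301 0.1642] fl [0.5115 0.2429]
pads [array([0.5457, 0.091 ]), array([0.529, 0.167]), array([0.5122, 0.2433]), array([0.4956, 0.319 ])]
chg top ((546.2493896484375, 88.44737243652344), (28.390230178833008, 56.749874114990234), 0.5756570100784302)
```

Emit:
play_rows:
  targets:
    - [0,0.005,-0.019,-0.03,0,0,-0.033]
    - [0,0.005,-0.019,-0.03,0,0,-0.033]
    - [0,0.005,-0.019,-0.03,0,0,-0.033]
    - [0,0.005,-0.019,-0.03,0,0,-0.033]
    - [0,0.005,-0.018,-0.03,0,0,-0.033]
    - [0,0.006,-0.018,-0.03,0,0,-0.03]
    - [0,0,0,0,0,0,0]

```text
time_s: 3.4
position: [0.5458, 0.09, 0.1743]
tcp_rot: [[-0.012, 1.0, -0.006], [1.0, 0.012, -0.0], [-0.0, -0.006, -1.0]]
force: [-0.2, 0.9, -0.3]
opening: 0.997
```

Emit:
play_rows:
  targets:
    - [0,0,0.001,-0.04,0,0,0]
    - [0,0,0,-0.04,0,0,0]
    - [0,0,0,-0.025,0,0,0]
    - [0,0,0,-0.012,0,0,0]
    - [0,0,0,0,0,0,0]
    - [1,0,0,0,0,0,0]
    - [1,0,0,0,0,0,0]
    - [1,0,0,0,0,0,0]
    - [1,0,0,0,0,0,0]
    - [1,0,0,0,0,0,0]
    - [1,0,0,0,0,0,0]

```text
time_s: 4.78
position: [0.5475, 0.0933, 0.0595]
tcp_rot: [[-0.015, 1.0, -0.0], [1.0, 0.015, -0.0], [-0.0, -0.0, -1.0]]
force: [-0.3, 0.3, -0.6]
opening: 0.401
```

Emit:
play_rows:
  targets:
    - [1,0,0,0,0,0,0]
    - [1,0,0,0,0,0,0]
    - [1,0,0,0,0,0,0]
    - [1,0,0,0,0,0,0]

```text
time_s: 5.28
position: [0.5475, 0.0933, 0.0595]
tcp_rot: [[-0.015, 1.0, -0.0], [1.0, 0.015, 0.0], [0.0, -0.0, -1.0]]
force: [0.2, -0.9, -0.1]
opening: 0.298
```

Emit:
play_rows:
  targets:
    - [1,0,0,0.02,0,0,0]
    - [1,0,0,0.05,0,0,0]
    - [1,0,0,0.05,0,0,0]
    - [1,-0.006,-0.038,0.02,0,0,-0.028]
    - [1,-0.006,-0.038,0.02,0,0,-0.028]
    - [1,-0.006,-0.038,0.02,0,0,-0.028]
    - [1,-0.006,-0.038,0.02,0,0,-0.028]
    - [1,-0.006,-0.038,0.02,0,0,-0.028]
    - [1,-0.006,-0.038,0.02,0,0,-0.028]
    - [1,-0.006,-0.038,0.02,0,0,-0.028]
    - [1,-0.006,-0.038,0.02,0,0,-0.028]
    - [1,-0.003,-0.038,0.01,0,0,-0.024]

```text
time_s: 6.78
position: [0.496, -0.2498, 0.3505]
tcp_rot: [[0.232, 0.973, 0.001], [0.973, -0.232, -0.0], [-0.0, 0.001, -1.0]]
force: [0.2, -0.1, -2.0]
opening: 0.296
```

Emit:
play_rows:
  targets:
    - [1,0,0,0,0,0,0]
    - [1,0,0,0,0,0,0]

```text
time_s: 7.02
position: [0.4958, -0.2479, 0.3488]
tcp_rot: [[0.231, 0.973, -0.002], [0.973, -0.231, 0.002], [0.002, -0.002, -1.0]]
force: [-0.1, -0.2, -0.8]
opening: 0.297
```

Run:
```python
from h import *
s=bot.read_state();c=bot.get_calibration("wrist");im=bot.capture("wrist");cv2.imwrite("pics/w2.png",im)
np.save("w2.npy",c,allow_pickle=True)
print(s["position"],s["tcp_rot"].round(3).tolist(),s["opening"])
```

```text
[ 0.49580718 -0.24791599  0.34879055] [[0.231, 0.973, -0.002], [0.973, -0.231, 0.002], [0.002, -0.002, -1.0]] 0.2970331794563685
```

View pics/w2.png

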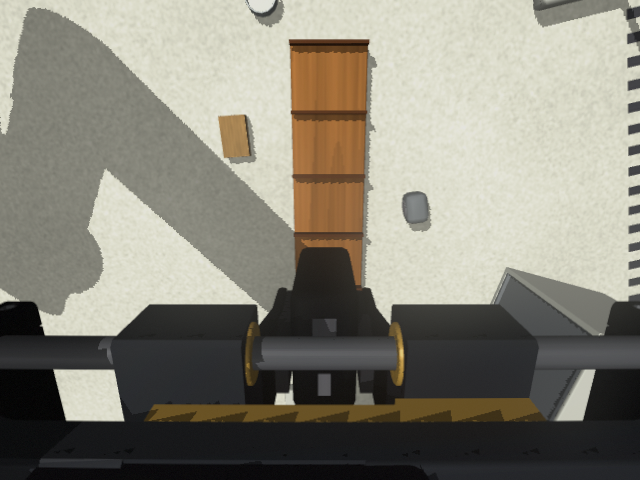

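The rack's ribs are at about v=42, 112, 176 and 234, between u≈292 and 367. Now I'll get the rack frame from these.

Run:
```python
from h import *
im=cv2.imread("pics/w2.png");c=np.load("w2.npy",allow_pickle=True).item();hsv=cv2.cvtColor(im,cv2.COLOR_BGR2HSV)
print([(v,int(im[v,300:360,2].mean())) for r in((36,50),(106,118),(170,182),(229,241)) for v in range(*r)])
m=cv2.inRange(hsv,(3,110,30),(22,255,255))
mids=[]
for v in(60,80,100,130,150,170,190,210,225):
    u=np.where(m[v,270:390])[0]+270; a,b=onz(c,u.min(),v,.02),onz(c,u.max()+1,v,.02); mids.append((a+b)/2); print(v,u.min(),u.max(),np.linalg.norm(b-a).round(4))
mids=np.array(mids); d=np.linalg.svd(mids-mids.mean(0))[2][0]; print("axis",d,"mean",mids.mean(0),np.degrees(np.arctan2(-d[0]*np.sign(d[1]),abs(d[1]))))
```

```text
[(36, 219), (37, 219), (38, 219), (39, 137), (40, 92), (41, 88), (42, 88), (43, 47), (44, 31), (45, 47), (46, 93), (47, 93), (48, 93), (49, 93), (106, 159), (107, 159), (108, 159), (109, 159), (110, 121), (111, 89), (112, 89), (113, 74), (114, 75), (115, 90), (116, 95), (117, 95), (170, 155), (171, 155), (172, 155), (173, 155), (174, 100), (175, 95), (176, 96), (177, 96), (178, 98), (179, 99), (180, 99), (181, 99), (229, 151), (230, 151), (231, 151), (232, 81), (233, 70), (234, 87), (235, 94), (236, 95), (237, 97), (238, 97), (239, 109), (240, 140)]
60 291 366 0.0922
80 291 366 0.0934
100 292 365 0.0922
130 293 364 0.0916
150 293 364 0.0929
170 294 363 0.0917
190 294 363 0.0931
210 295 362 0.0918
225 295 361 0.0915
axis [-0.22847335 -0.97355017] mean [ 0.51767371 -0.18250069] -13.207208176873207
```

Run:
```python
from h import *
c=np.load("w2.npy",allow_pickle=True).item();t=np.radians(-13.2);ya=np.array([-np.sin(t),np.cos(t)]);xa=np.array([np.cos(t),np.sin(t)])
cs=[]
for v,o in((39.3,.158),(110,.080),(174,.002),(232,-.076)):
    p=onz(c,329,v,.032); cs.append(p@ya-o)
print(np.round(cs,4)); xc=np.array([.51767,-.1825])@xa; C=xc*xa+np.mean(cs)*ya
print("C",C.round(4),"bays L..R",[(C+o*ya).round(4).tolist() for o in(.117,.039,-.039,-.117)])
```

```text
[-0.0941 -0.0939 -0.0931 -0.0917]
C [ 0.51   -0.2154] bays L..R [[0.5367, -0.1014], [0.5189, -0.1774], [0.5011, -0.2533], [0.4832, -0.3293]]
```

Emit:
play_rows:
  targets:
    - [1,0.01,0.037,-0.04,0,0,0]
    - [1,0.01,0.037,-0.04,0,0,0]
    - [1,0.01,0.037,-0.04,0,0,0]
    - [1,0.01,0.037,-0.04,0,0,0]
    - [1,0,0,-0.04,0,0,0]
    - [1,0,0,-0.04,0,0,0]
    - [1,0,0,-0.02,0,0,0]
    - [1,0,0,0,0,0,0]
    - [1,0,0,0,0,0,0]

```text
time_s: 8.2
position: [0.537, -0.1002, 0.0902]
tcp_rot: [[0.23, 0.973, 0.001], [0.973, -0.23, -0.0], [-0.0, 0.001, -1.0]]
force: [0.0, 0.7, -0.9]
opening: 0.295
```

Next: descend to the board in gentle steps, then check the force before opening.

Emit:
play_rows:
  targets:
    - [1,0,0,-0.02,0,0,0]
    - [1,0,0,-0.015,0,0,0]
    - [1,0,0,-0.005,0,0,0]
    - [1,0,0,-0.002,0,0,0]
    - [1,0,0,-0.001,0,0,0]
    - [1,0,0,0,0,0,0]

```text
time_s: 8.95
position: [0.5367, -0.1008, 0.0469]
tcp_rot: [[0.231, 0.973, 0.001], [0.973, -0.231, -0.0], [-0.0, 0.001, -1.0]]
force: [-0.7, -0.2, -1.1]
opening: 0.296
```

Emit:
play_rows:
  targets:
    - [1,0,0,-0.001,0,0,0]
    - [0.3,0,0,0,0,0,0]
    - [0.3,0,0,0,0,0,0]
    - [0.3,0,0,0,0,0,0]
    - [0.3,0,0,0,0,0,0]
    - [0.2,0,0,0,0,0,0]
    - [0,0,0,0.02,0,0,0]
    - [0,0,0,0.04,0,0,0]
    - [0,0,0,0.05,0,0,0]
    - [0,0,0,0.05,0,0,0]
    - [0,0,0,0,0,0,0]

```text
time_s: 10.32
position: [0.5392, -0.1017, 0.2098]
tcp_rot: [[0.231, 0.973, 0.009], [0.973, -0.231, -0.004], [-0.001, 0.01, -1.0]]
force: [0.1, -0.4, 0.1]
opening: 0.999
```

Run:
```python
from h import *
im=bot.capture("scene");c=bot.get_calibration("scene");print(proj(c,[.537,-.101,.02]),proj(c,[.537,-.101,.084]))
cv2.imwrite("pics/s1.png",cv2.resize(im[140:290,220:420],None,fx=3,fy=3,interpolation=cv2.INTER_CUBIC))
```

```text
(np.float64(289.048478761427), np.float64(224.4935342672888)) (np.float64(287.53528085622037), np.float64(204.43423254753316))
```

View pics/s1.png

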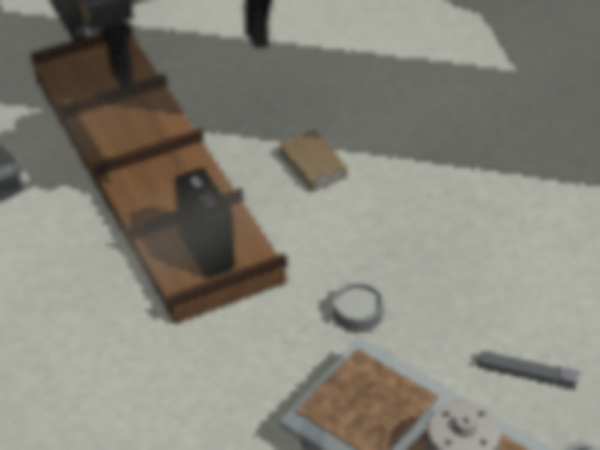

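The charger stands upright in the left-end bay, around (205,220) in the crop. Next is the incense holder.

Emit:
play_rows:
  targets:
    - [0,-0.001,0.034,0,0,0,0.056]
    - [0,-0.001,0.034,0,0,0,0.056]
    - [0,-0.001,0.034,0,0,0,0.056]
    - [0,-0.001,0.034,0,0,0,0.056]
    - [0,-0.001,0.034,0,0,0,0.056]
    - [0,-0.001,0.034,-0.02,0,0,0.056]
    - [0,-0.001,0.034,-0.02,0,0,0.056]
    - [0,0,0.029,-0.02,0,0,0.054]
    - [0,0,0,0,0,0,0]
    - [0,0,0,0,0,0,0]

```text
time_s: 11.62
position: [0.5289, 0.1658, 0.1447]
tcp_rot: [[-0.211, 0.977, -0.002], [0.977, 0.211, -0.001], [-0.0, -0.002, -1.0]]
force: [0.2, -0.2, 0.3]
opening: 0.997
```

Emit:
play_rows:
  targets:
    - [0,0.001,0,-0.04,0,0,0]
    - [0,0,0,-0.04,0,0,0]
    - [0,0,0,-0.02,0,0,0]
    - [0,0,0,-0.008,0,0,0]
    - [0,0,0,0,0,0,0]
    - [1,0,0,0,0,0,0]
    - [1,0,0,0,0,0,0]
    - [1,0,0,0,0,0,0]
    - [1,0,0,0,0,0,0]
    - [1,0,0,0,0,0,0]
    - [1,0,0,0,0,0,0]
    - [1,0,0,0,0,0,0]

```text
time_s: 13.12
position: [0.5301, 0.1663, 0.0376]
tcp_rot: [[-0.211, 0.977, -0.001], [0.977, 0.211, -0.0], [0.0, -0.001, -1.0]]
force: [-1.8, 0.2, 2.5]
opening: 0.54
```

Emit:
play_rows:
  targets:
    - [1,0,0,0,0,0,0]
    - [1,0,0,0,0,0,0]

```text
time_s: 13.38
position: [0.5301, 0.1663, 0.0376]
tcp_rot: [[-0.211, 0.977, -0.001], [0.977, 0.211, -0.0], [0.0, -0.001, -1.0]]
force: [-2.0, 0.6, 4.2]
opening: 0.543
```

Emit:
play_rows:
  targets:
    - [1,0,0,0.02,0,0,0]
    - [1,0,0,0.05,0,0,0]
    - [1,0,0,0.06,0,0,0]
    - [1,-0.001,-0.038,0,0,0,-0.049]
    - [1,-0.001,-0.038,0,0,0,-0.049]
    - [1,-0.001,-0.038,0,0,0,-0.049]
    - [1,-0.001,-0.038,0,0,0,-0.049]
    - [1,-0.001,-0.038,0,0,0,-0.049]
    - [1,-0.001,-0.038,0,0,0,-0.049]
    - [1,-0.001,-0.038,0,0,0,-0.049]
    - [1,-0.002,-0.038,0,0,0,-0.049]
    - [1,-0.002,-0.04,0,0,0,-0.051]

```text
time_s: 14.88
position: [0.5195, -0.1791, 0.1671]
tcp_rot: [[0.23, 0.973, 0.0], [0.973, -0.23, -0.0], [-0.0, 0.0, -1.0]]
force: [0.6, 0.1, -1.4]
opening: 0.542
```

Emit:
play_rows:
  targets:
    - [1,0,0,0,0,0,0]
    - [1,0,0,-0.04,0,0,0]
    - [1,0,0,-0.04,0,0,0]
    - [1,0,0,-0.02,0,0,0]
    - [1,0,0,0,0,0,0]
    - [1,0,0,0,0,0,0]

```text
time_s: 15.62
position: [0.5201, -0.1775, 0.0681]
tcp_rot: [[0.227, 0.974, 0.001], [0.974, -0.227, -0.001], [-0.0, 0.001, -1.0]]
force: [0.4, -0.4, -0.7]
opening: 0.542
```

Emit:
play_rows:
  targets:
    - [1,-0.001,0,-0.02,0,0,0]
    - [1,0,0,-0.015,0,0,0]
    - [1,0,0,-0.005,0,0,0]
    - [1,0,0,-0.002,0,0,0]
    - [1,0,0,-0.001,0,0,0]
    - [1,0,0,0,0,0,0]

```text
time_s: 16.38
position: [0.5187, -0.1778, 0.0249]
tcp_rot: [[0.228, 0.974, 0.001], [0.974, -0.228, -0.0], [-0.0, 0.001, -1.0]]
force: [-0.4, 0.6, -1.6]
opening: 0.543
```

Emit:
play_rows:
  targets:
    - [1,0,0,-0.0005,0,0,0]
    - [0.2,0,0,0,0,0,0]
    - [0.2,0,0,0,0,0,0]
    - [0.2,0,0,0,0,0,0]
    - [0.2,0,0,0,0,0,0]
    - [0,0,0,0.02,0,0,0]
    - [0,0,0,0.05,0,0,0]
    - [0,0,0,0.05,0,0,0]
    - [0,0,0,0.055,0,0,0]

```text
time_s: 17.5
position: [0.5179, -0.1774, 0.2002]
tcp_rot: [[0.228, 0.974, -0.001], [0.974, -0.228, 0.001], [0.0, -0.001, -1.0]]
force: [0.3, -1.1, -1.3]
opening: 0.998
```

Emit:
play_rows:
  targets:
    - [0,0,0.038,0,0,0,0.04]
    - [0,0,0.038,0,0,0,0.04]
    - [0,0,0.038,0,0,0,0.04]
    - [0,-0.001,0.038,0,0,0,0.04]
    - [0,-0.001,0.038,0,0,0,0.04]
    - [0,-0.001,0.038,0,0,0,0.04]
    - [0,-0.001,0.038,0,0,0,0.04]
    - [0,-0.001,0.038,0,0,0,0.04]
    - [0,-0.001,0.038,0,0,0,0.04]
    - [0,-0.001,0.038,0,0,0,0.04]
    - [0,0,0.04,0,0,0,0.04]
    - [0,0,0,0,0,0,0]

```text
time_s: 19.0
position: [0.511, 0.2446, 0.1989]
tcp_rot: [[-0.212, 0.977, 0.0], [0.977, 0.212, 0.0], [0.0, 0.0, -1.0]]
force: [0.2, -0.2, 0.1]
opening: 0.998
```

Emit:
play_rows:
  targets:
    - [0,0,-0.0015,-0.04,0,0,0]
    - [0,0,0,-0.04,0,0,0]
    - [0,0,0,-0.035,0,0,0]
    - [0,0,0,-0.024,0,0,0]
    - [0,0,0,0,0,0,0]
    - [1,0,0,0,0,0,0]
    - [1,0,0,0,0,0,0]
    - [1,0,0,0,0,0,0]
    - [1,0,0,0,0,0,0]
    - [1,0,0,0,0,0,0]
    - [1,0,0,0,0,0,0]
    - [1,0,0,0,0,0,0]

```text
time_s: 20.5
position: [0.5113, 0.2408, 0.06]
tcp_rot: [[-0.209, 0.978, -0.0], [0.978, 0.209, -0.0], [-0.0, -0.0, -1.0]]
force: [-0.6, -0.7, -1.2]
opening: 0.291
```

Emit:
play_rows:
  targets:
    - [1,0,0,0,0,0,0]
    - [1,0,0,0,0,0,0]
    - [1,0,0,0,0,0,0]
    - [1,0,0,0,0,0,0]

```text
time_s: 21.0
position: [0.5114, 0.2408, 0.06]
tcp_rot: [[-0.208, 0.978, -0.0], [0.978, 0.208, -0.0], [0.0, -0.0, -1.0]]
force: [0.4, -0.2, -0.2]
opening: 0.294
```

Emit:
play_rows:
  targets:
    - [1,0,0,0.02,0,0,0]
    - [1,0,0,0.05,0,0,0]
    - [1,0,0,0.05,0,0,0]
    - [1,0,-0.038,0.02,0,0,-0.034]
    - [1,0,-0.038,0,0,0,-0.034]
    - [1,0,-0.038,0,0,0,-0.034]
    - [1,0,-0.038,0,0,0,-0.034]
    - [1,-0.001,-0.038,0,0,0,-0.034]
    - [1,-0.001,-0.038,0,0,0,-0.034]
    - [1,-0.001,-0.038,0,0,0,-0.034]
    - [1,-0.001,-0.038,0,0,0,-0.034]
    - [1,-0.001,-0.038,0,0,0,-0.034]

```text
time_s: 22.5
position: [0.5062, -0.1024, 0.2]
tcp_rot: [[0.097, 0.995, -0.0], [0.995, -0.097, 0.0], [0.0, -0.0, -1.0]]
force: [0.1, -0.5, -0.8]
opening: 0.291
```

Emit:
play_rows:
  targets:
    - [1,-0.001,-0.038,0,0,0,-0.034]
    - [1,-0.001,-0.038,0,0,0,-0.034]
    - [1,-0.001,-0.038,0,0,0,-0.034]
    - [1,-0.002,-0.04,0,0,0,-0.033]
    - [1,0,0,0,0,0,0]
    - [1,0,0,-0.04,0,0,0]
    - [1,0,0,-0.04,0,0,0]
    - [1,0,0,-0.03,0,0,0]
    - [1,0,0,0,0,0,0]
    - [1,0,0,0,0,0,0]

```text
time_s: 23.75
position: [0.5021, -0.2551, 0.0909]
tcp_rot: [[0.228, 0.974, 0.001], [0.974, -0.228, -0.001], [-0.0, 0.001, -1.0]]
force: [-0.2, -0.3, 0.5]
opening: 0.288
```

Emit:
play_rows:
  targets:
    - [1,-0.001,0,-0.02,0,0,0]
    - [1,0,0,-0.015,0,0,0]
    - [1,0,0,-0.006,0,0,0]
    - [1,0,0,-0.002,0,0,0]
    - [1,0,0,-0.001,0,0,0]
    - [1,0,0,0,0,0,0]

```text
time_s: 24.5
position: [0.5007, -0.2553, 0.047]
tcp_rot: [[0.229, 0.973, 0.001], [0.973, -0.229, -0.0], [-0.0, 0.001, -1.0]]
force: [-1.5, 1.0, 4.1]
opening: 0.293
```

Emit:
play_rows:
  targets:
    - [0.3,0,0,0,0,0,0]
    - [0.3,0,0,0,0,0,0]
    - [0.3,0,0,0,0,0,0]
    - [0.2,0,0,0,0,0,0]
    - [0.2,0,0,0,0,0,0]
    - [0,0,0,0.02,0,0,0]
    - [0,0,0,0.05,0,0,0]
    - [0,0,0,0.05,0,0,0]
    - [0,0,0,0.03,0,0,0]
    - [0,0,0,0,0,0,0]

```text
time_s: 25.75
position: [0.5019, -0.2563, 0.1987]
tcp_rot: [[0.229, 0.973, 0.005], [0.973, -0.229, -0.004], [-0.003, 0.006, -1.0]]
force: [0.7, -0.9, 0.3]
opening: 1.001
```

Run:
```python
from h import *
im=bot.capture("scene");print(bot.read_state()["position"])
cv2.imwrite("pics/s2.png",cv2.resize(im[140:290,220:420],None,fx=3,fy=3,interpolation=cv2.INTER_CUBIC))
```

```text
[ 0.5007572  -0.25540099  0.19686808]
```

View pics/s2.png

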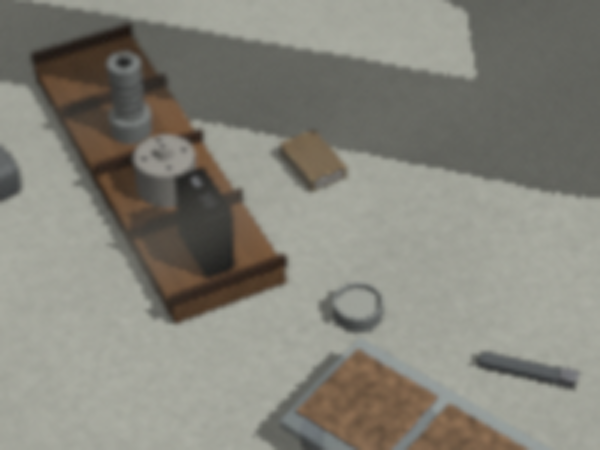

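The charger, holder and flashlight all stand upright in their own bays. Now the earbud case.

Emit:
play_rows:
  targets:
    - [0,0,0.038,0,0,0,0.037]
    - [0,0,0.038,0,0,0,0.037]
    - [0,0,0.038,0,0,0,0.037]
    - [0,0,0.038,0,0,0,0.037]
    - [0,0,0.038,0,0,0,0.037]
    - [0,0,0.038,0,0,0,0.037]
    - [0,0,0.038,0,0,0,0.037]
    - [0,0,0.038,0,0,0,0.037]
    - [0,0,0.038,0,0,0,0.037]
    - [0,0,0.038,0,0,0,0.037]
    - [0,0,0.038,0,0,0,0.037]
    - [0,0,0.038,0,0,0,0.037]

```text
time_s: 27.3
position: [0.499, 0.2018, 0.1939]
tcp_rot: [[-0.213, 0.977, -0.004], [0.977, 0.213, -0.001], [0.0, -0.004, -1.0]]
force: [-0.0, -0.3, 0.2]
opening: 1.0
```

Emit:
play_rows:
  targets:
    - [0,-0.001,0.038,0,0,0,0.037]
    - [0,-0.001,0.038,0,0,0,0.037]
    - [0,-0.002,0.041,0,0,0,0.042]
    - [0,0,0,-0.04,0,0,0]
    - [0,0,0,-0.04,0,0,0]
    - [0,0,0,-0.03,0,0,0]
    - [0,0,0,0,0,0,0]
    - [0,0,0,0,0,0,0]

```text
time_s: 28.3
position: [0.4965, 0.3178, 0.0859]
tcp_rot: [[-0.323, 0.946, -0.001], [0.946, 0.323, -0.0], [0.0, -0.001, -1.0]]
force: [-0.1, 0.9, 0.9]
opening: 0.999
```

Emit:
play_rows:
  targets:
    - [0,0,0,-0.03,0,0,0]
    - [0,0,0,-0.015,0,0,0]
    - [0,0,0,-0.005,0,0,0]
    - [0,0,0,0,0,0,0]
    - [1,0,0,0,0,0,0]
    - [1,0,0,0,0,0,0]
    - [1,0,0,0,0,0,0]
    - [1,0,0,0,0,0,0]
    - [1,0,0,0,0,0,0]
    - [1,0,0,0,0,0,0]
    - [1,0,0,0,0,0,0]
    - [1,0,0,0,0,0,0]

```text
time_s: 29.8
position: [0.4965, 0.3178, 0.0361]
tcp_rot: [[-0.323, 0.946, -0.0], [0.946, 0.323, -0.0], [-0.0, -0.0, -1.0]]
force: [-0.1, -0.1, 1.5]
opening: 0.528
```

Emit:
play_rows:
  targets:
    - [1,0,0,0,0,0,0]
    - [1,0,0,0,0,0,0]
    - [1,0,0,0.02,0,0,0]
    - [1,0,0,0,0,0,0]

```text
time_s: 30.3
position: [0.4975, 0.3182, 0.057]
tcp_rot: [[-0.323, 0.946, 0.003], [0.946, 0.323, 0.001], [0.0, 0.003, -1.0]]
force: [0.8, 0.9, -0.7]
opening: 0.523
```

Emit:
play_rows:
  targets:
    - [1,0,0,0.04,0,0,0]
    - [1,0,0,0.05,0,0,0]
    - [1,0,0,0.05,0,0,0]
    - [1,-0.001,-0.038,0,0,0,-0.033]
    - [1,-0.001,-0.038,0,0,0,-0.033]
    - [1,-0.001,-0.038,0,0,0,-0.033]
    - [1,-0.001,-0.038,0,0,0,-0.033]
    - [1,-0.001,-0.038,0,0,0,-0.033]
    - [1,-0.001,-0.038,0,0,0,-0.033]
    - [1,-0.001,-0.038,0,0,0,-0.033]
    - [1,-0.001,-0.038,0,0,0,-0.033]
    - [1,-0.001,-0.038,0,0,0,-0.033]

```text
time_s: 31.8
position: [0.4871, -0.0254, 0.1954]
tcp_rot: [[-0.031, 1.0, -0.001], [1.0, 0.031, 0.0], [0.0, -0.001, -1.0]]
force: [0.5, 1.9, -0.6]
opening: 0.526
```

Emit:
play_rows:
  targets:
    - [1,-0.001,-0.038,0,0,0,-0.033]
    - [1,-0.001,-0.038,0,0,0,-0.033]
    - [1,-0.001,-0.038,0,0,0,-0.033]
    - [1,-0.001,-0.038,0,0,0,-0.033]
    - [1,0,-0.038,0,0,0,-0.033]
    - [1,0,-0.038,0,0,0,-0.033]
    - [1,0,-0.038,0,0,0,-0.033]
    - [1,0,-0.039,0,0,0,-0.033]
    - [1,0,0,0,0,0,0]
    - [1,0,0,0,0,0,0]

```text
time_s: 33.05
position: [0.4828, -0.3283, 0.1951]
tcp_rot: [[0.23, 0.973, -0.002], [0.973, -0.23, 0.002], [0.002, -0.002, -1.0]]
force: [-0.1, 1.4, -0.7]
opening: 0.52
```

Emit:
play_rows:
  targets:
    - [1,0,-0.001,-0.04,0,0,0]
    - [1,0,0,-0.04,0,0,0]
    - [1,0,0,-0.04,0,0,0]
    - [1,0,0,-0.025,0,0,0]
    - [1,0,0,-0.015,0,0,0]
    - [1,0,0,-0.006,0,0,0]
    - [1,0,0,-0.003,0,0,0]
    - [1,0,0,-0.001,0,0,0]
    - [1,0,0,0,0,0,0]

```text
time_s: 34.17
position: [0.4838, -0.3306, 0.0268]
tcp_rot: [[0.23, 0.973, 0.001], [0.973, -0.23, -0.001], [-0.001, 0.001, -1.0]]
force: [-0.6, -0.3, -0.3]
opening: 0.526
```

Emit:
play_rows:
  targets:
    - [1,-0.0005,0.001,-0.002,0,0,0]
    - [1,0,0,-0.001,0,0,0]
    - [1,0,0,-0.0005,0,0,0]
    - [1,0,0,0,0,0,0]

```text
time_s: 34.67
position: [0.4829, -0.3292, 0.0231]
tcp_rot: [[0.23, 0.973, -0.0], [0.973, -0.23, 0.0], [0.0, -0.0, -1.0]]
force: [-2.0, 1.6, 6.0]
opening: 0.526
```

Emit:
play_rows:
  targets:
    - [0.2,0,0,0,0,0,0]
    - [0.2,0,0,0,0,0,0]
    - [0.2,0,0,0,0,0,0]
    - [0.2,0,0,0,0,0,0]
    - [0,0,0,0.02,0,0,0]
    - [0,0,0,0.05,0,0,0]
    - [0,0,0,0.05,0,0,0]
    - [0,0,0,0.05,0,0,0]
    - [0,0,0,0.05,0,0,0]
    - [0,-0.015,-0.05,0.04,0,0,0]
    - [0,-0.015,-0.05,0.04,0,0,0]
    - [0,0,0,0,0,0,0]

```text
time_s: 36.17
position: [0.4545, -0.4292, 0.3223]
tcp_rot: [[0.234, 0.972, 0.005], [0.972, -0.234, -0.008], [-0.007, 0.007, -1.0]]
force: [0.4, 0.8, -0.3]
opening: 0.999
```

Run:
```python
from h import *
c=bot.get_calibration("wrist");im=bot.capture("wrist");np.save("w3.npy",c,allow_pickle=True);print(bot.read_state()["position"])
cv2.imwrite("pics/w3.png",im)
```

```text
[ 0.45413379 -0.42595148  0.31976896]
```

View pics/w3.png

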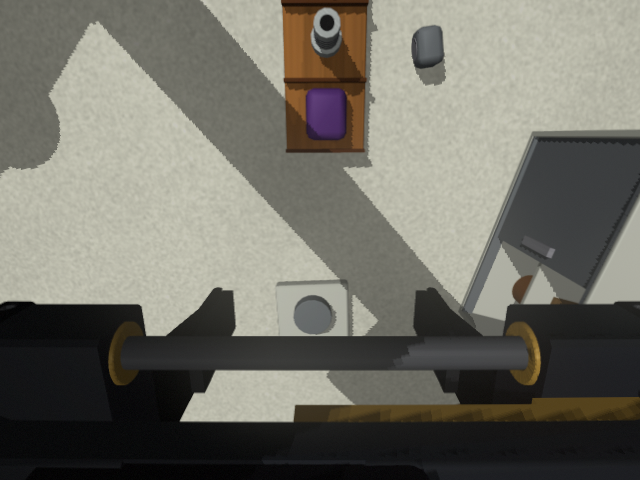

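The case lies flat and centred in the right-end bay, at (327,113). The flashlight is in the next one. Last check: all four from above.

Run:
```python
from h import *
c=bot.get_calibration("top");im=bot.capture("top")
for n,p in(("L",[.5367,-.1014,.02]),("2",[.5189,-.1774,.02]),("3",[.5011,-.2533,.02]),("R",[.4832,-.3293,.02])): print(n,np.round(proj(c,p),1),((np.array(proj(c,p))-[340,180])*4).round())
cv2.imwrite("pics/t2.png",cv2.convertScaleAbs(cv2.resize(im[180:300,340:540],None,fx=4,fy=4,interpolation=cv2.INTER_CUBIC),alpha=1.6))
```

```text
L [382.4 225.6] [170. 183.]
2 [421.8 235.2] [327. 221.]
3 [461.3 244.9] [485. 259.]
R [501.  254.6] [644. 298.]
```

View pics/t2.png

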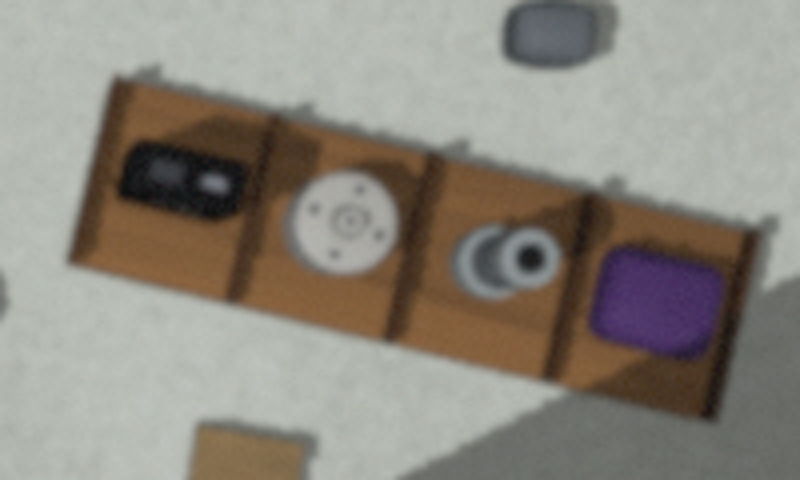

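```bash
python3 -c "
from rig import bot
s=bot.read_state();print(s['time_s'],s['force']);print(bot.hand_in())"
```

```text
36.275 [ 0.50879391 -0.15838361 -1.00815471]
the job is handed in; nothing more can be done
None
```

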